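# Push a bit cassette into the packed spring rack

### The job

Take the bit cassette out of its wooden stand and work it down into the middle of the packed row in the spring rack, two cassettes on either side, easing the neighbours apart gently (a few newtons, never more than 20) without toppling them. Then press it firmly home on the rack's floor with about 15 to 20 N, feeling for the stop, and let go, with all five cassettes upright on the floor of the rack. Leave the glue bottle, screwdriver and offcut alone.

Things in the scene. Friction and masses are not known exactly. Their poses are not given: they have to be found in the camera images.
- cassette: Bit cassette to put away: grey plastic, 50 (x) x 24 (y) x 110 mm tall, 0.10-0.18 kg. Foot tapers over the lowest 20 mm to a flat 7 mm wide in y, top over the highest 14 mm to a flat 13 mm wide; narrow ends (50 mm apart) plain and vertical, grip there near the top. Origin: centre of underside, z up. Starts upright in the stand, underside 10 mm above the bench.
- stand: Small wooden stand fixed to the bench, 84 x 64 mm, 32 mm high, with a pocket 55 x 28 mm, 22 mm deep, that holds the cassette. Origin: centre of its underside; x along the pocket's 55 mm length.
- rack: Plywood rack fixed to the bench, 96 mm in x; the row runs along its y. Origin at bench height, midway between the side lips. Floor 12 mm above the bench. Lips' inner faces at x = -28 and +28 mm, 26 mm above the floor. Fixed end wall: inner face at y = -75 mm, 85 mm above the floor. Fixed end board from y = 99 to 113 mm, 75 mm above the floor.
- follower (a joint): Travel (m) of the sprung aluminium plate, 84 mm above the floor, that holds the row against the fixed wall. 0 at the start (its face at rack y = +21 mm), grows as it yields towards the rack's +y, up to 0.055; about 0.024 with a fifth cassette in. Pushes with 5 N at 0, 6.4 N at 0.024, damped.
- row_a: Row cassette against the fixed wall; same shape and origin as the one to put away. Loose, 0.10-0.16 kg, face to face with its neighbours on the rack's floor: between two tops lies a V groove 11 mm wide, 14 mm deep, with no gap below; a 7 mm foot enters its mouth if centred within 2 mm. Smooth, friction 0.2-0.3.
- row_b: Row cassette second from the fixed wall, just on the wall side of the row's middle; same shape and origin as the one to put away. Loose, 0.10-0.16 kg, face to face with its neighbours on the rack's floor: between two tops lies a V groove 11 mm wide, 14 mm deep, with no gap below; a 7 mm foot enters its mouth if centred within 2 mm. Smooth, friction 0.2-0.3.
- row_c: Row cassette third from the fixed wall, just on the follower side of the row's middle; same shape and origin as the one to put away. Loose, 0.10-0.16 kg, face to face with its neighbours on the rack's floor: between two tops lies a V groove 11 mm wide, 14 mm deep, with no gap below; a 7 mm foot enters its mouth if centred within 2 mm. Smooth, friction 0.2-0.3.
- row_d: Row cassette against the follower; same shape and origin as the one to put away. Loose, 0.10-0.16 kg, face to face with its neighbours on the rack's floor: between two tops lies a V groove 11 mm wide, 14 mm deep, with no gap below; a 7 mm foot enters its mouth if centred within 2 mm. Smooth, friction 0.2-0.3.
- glue: Bystander: white glue bottle, 56 mm diameter, 150 mm tall, origin at the centre of its underside. Leave alone.
- driver: Bystander: screwdriver lying on the bench, origin at its underside. Leave alone.
- offcut: Bystander: wooden offcut 110 x 50 x 22 mm, origin at the centre of its underside. Leave alone.
There are look-alikes about, which are no part of the job. Leave any pink look-alike of the cassette alone. Leave any yellow look-alike of the row_d alone.

How it is judged:
On the way, in this order (a step that is already met when the one before it is completed fails the run):
1. the cassette is out of its stand, its underside more than 50 mm above the bench (height (world z) of cassette above 0.05 m), for 0.2 s.
2. its foot is at least 15 mm below the tops of the two middle cassettes, between them (z of cassette in the frame of rack below 0.107 m and y of cassette in the frame of rack between -0.036 and 0.01 m and x of cassette in the frame of rack between -0.015 and 0.015 m), for 0.1 s.
3. in its place and within 3 mm of the floor, it is pressed on the rack's floor with at least 12 N (contact force between cassette and rack above 12 N and z of cassette in the frame of rack below 0.015 m and y of cassette in the frame of rack between -0.02 and -0.006 m), for 0.2 s.
At the end, for the whole second after the job is handed in: Row order a, b, the new one, c, d; each within 5 mm (wall side) to 9 mm (follower side) of its place in a tight row, underside within 3 mm of the rack floor, upright within 5 degrees, at rest; the new one within 6 mm of the centre line and 7 degrees of parallel (y of row_a in the frame of rack between -0.068 and -0.054 m and z of each of row_a, row_b, cassette, row_c, row_d in the frame of rack below 0.015 m and angle between each of row_a, row_b, cassette, row_c, row_d's own z axis and vertical below 0.09 rad and linear speed of each of row_a, row_b, cassette, row_c, row_d below 0.01 m/s and y of row_b in the frame of rack between -0.044 and -0.03 m and y of cassette in the frame of rack between -0.02 and -0.006 m and y of row_c in the frame of rack between 0.004 and 0.018 m and y of row_d in the frame of rack between 0.028 and 0.042 m and x of cassette in the frame of rack between -0.006 and 0.006 m and angle between the x axis of cassette and the x axis of rack, either way round below 0.12 rad); the robot touches nothing.
It fails at once if a cassette of the row is toppled (tipped more than 28 degrees) or lifted more than 15 mm off the rack's floor (angle between any of row_a, row_b, row_c, row_d's own z axis and vertical above 0.5 rad or z of any of row_a, row_b, row_c, row_d in the frame of rack above 0.027 m).
It fails at once if the cassette is forced against its neighbours: more than 28 N between it and a cassette of the row (contact force between cassette and row_a above 28 N or contact force between cassette and row_b above 28 N or contact force between cassette and row_c above 28 N or contact force between cassette and row_d above 28 N).
It fails at once if the cassette is rammed: more than 28 N between it and the rack (contact force between cassette and rack above 28 N).
It fails at once if the robot itself presses on a cassette of the row or on the rack with more than 28 N (contact force between the arm and row_a above 28 N or contact force between the arm and row_b above 28 N or contact force between the arm and row_c above 28 N or contact force between the arm and row_d above 28 N or contact force between the arm and rack above 28 N).
It fails at once if the glue bottle, the screwdriver or the offcut is moved by more than 15 mm (distance of any of glue, driver, offcut from where it was at the start of the episode above 0.015 m).
It also fails if it takes over 72 s, if anything falls off the work surface, if the arm or the gripper's body presses on something with over 40 N, if the wrist force passes 120 N, or if a joint passes its speed limit or range.

### The arm

A 6-joint arm with a two-finger parallel gripper is mounted at the origin on the work surface. World frame = base frame: x ahead of the robot, y to its left, z up, the work surface at z = 0. Lengths are in m, angles in rad, forces in N, time in s.
With the tool pointing down it reaches from about 0.35 to 0.85 m from the base axis. Payload 8.1 kg.
Tool frame: the origin (TCP) lies at the very end of the fingers, on their centre line; the grasp point (between the pads) lies 19 mm behind it; z points along the fingers, x is the direction in which the jaws open and shut, and the axes are right-handed (so a half turn about z gives the same grasp; the last joint's range is limited). The gripper opens to 93 mm and grips with 3 to 60 N. Pads are 15 mm wide; open, the fingers measure 128 mm over their backs; the gripper's body (75 mm by 188 mm) begins 65 mm behind the grasp point.
Start: joints at [1.19, 0.13, 1.488, -0, 1.523, -0.085], TCP at [0.175, 0.574, 0.219] pointing down, gripper open.
Joint ranges: [-2.96, 2.96], [-0.89, 2.26], [0.02, 2.5], [-1.34, 4.48], [0, 2.73], [-2.66, 2.66]. Speed limits (rad/s): [2.39, 2.39, 2.79, 3.14, 3.14, 3.14].

### API

Orientations are given as a rotation vector (axis times angle).
In Python, from plant import robot gives the robot as it stands. The module is installed in compiled form; this text tells all that it offers.
- The arm moves only by the tool jog_arm, never from a script. Its argument "commands" is one flat list of numbers, 5 for each row, row after row: the gripper's target within -1 to 1 (shut at 1, half-way at 0, fully open at -1), then the shift along the tool's x, y, z in m, then the turn about the tool's z in degrees. A call has 1 to 20 rows; each row shifts and turns the commanded pose from where the row before left it, along the tool's axes as they then stand; what a row does not reach is not made up. A row lasts 1/12 s, in which the tool goes at most 41.7 mm and 7.16 degrees, less where a joint would pass 70% of its speed; a pose out of reach is approached as far as the arm can. A call is refused whole if a number of a shift passes 0.0417 or a number of a turn 7.16, either way. A call with a gripper value outside its range is refused whole. The fingers move at their own pace and stop on an object; "grip_force" is the grip in N (left out, the last holds). Time passes only in rows, so rows that do not move let the fingers close. It gives the time, the measured TCP pose, the force and the opening at its end, in the units of the state.
- robot.read_state(): the state, without advancing time (a new reading comes with each control period).
- robot.read_camera(name): name is "scene" or "top"; returns a dict with "img" (480x640x3 uint8, blue, green, red), "vfov" (degrees; the focal length in pixels is half the picture's height over the tangent of half this angle, whatever the lens; pixels are square), "cx", "cy" (the principal point, pixels), "extrinsics" (4x4, takes a point from world to camera coordinates). Camera axes: x right, y down, z forward; pixel columns grow to the right and rows downward; lengths in m; the calibration is good to about 2 mm. A picture is of the moment at which its call begins. There is no depth.
- robot.close_job(): hands the job in, once; it reports no verdict.
Trained networks look in a picture, given as the dict that the camera call returned (one of the last four; its "shot" number tells which), for a name from the list of things; names that differ only in an ending like _2 or _b are one class to them, and where a whole thing is asked for, a point or a joint stands for the part that bears it (a point fixed in the world has none). Each returns a list of dicts, best first, with "score" (0 to 1); they miss things now and then, are a little off and sometimes report something else, mostly with a low value. They report only what shows in the picture. A call takes as long as a camera call. They do not tell look-alikes from the thing itself.
- robot.recognise(thing, picture): "box" ([centre column, centre row, width, height] as shares, 0 to 1, of the picture: columns of its width, rows of its height, round what is visible of it).
- robot.pinpoint(thing, picture): "position" ([row, column] as shares, 0 to 1, of the picture: columns of its width, rows of its height: a listed point, or the origin of a listed thing).
The state is a dict: "t": time; "q": joint angles; "dq": joint speeds; "joint_torque": joint torques, N m; "tool_pos": TCP position; "orientation": TCP orientation; "force": force on the tool from outside, world axes, zero at the start; "wrist_torque": the same for the moment, N m; "opening": finger opening in m.
Only numpy, scipy, OpenCV 4.12 (cv2) and the standard library are available. Lean on these libraries where they do the work, as an engineer would, in place of code of your own. Each camera call takes 0.05 s, during which the arm holds its last target.

## Working session

There is one attempt and no reset: what is moved stays moved. The work goes in short steps, Python scripts to look and compute and a tool call to move; the robot and the scene stay as the last step left them, time stands still between calls to the robot, and variables do not carry over. Pictures are saved under pics/ and viewed, and the job is handed in when it is done.

Besides the shell and the picture viewer there is one more tool, called by a JSON object that holds its "fn" and its "kwargs", one argument or row to a line. jog_arm: Moves the arm, as the interface text tells. Its arguments: {"type":"object","properties":{"commands":{"type":"array"},"grip_force":{"type":"number"}},"required":["commands"]}

```bash
mkdir -p pics; python3 - <<'E'
from plant import robot
import cv2,pickle
for n in ("scene","top"):
    p=robot.read_camera(n); cv2.imwrite(f"pics/{n}0.png",p["img"])
    print(n,p["vfov"],p["cx"],p["cy"],p["extrinsics"])
    for th in ("cassette","stand","rack","row_a","follower","glue","driver","offcut"):
        try:
            print(th,[(round(r["score"],2),[round(r["position"][1]*640,1),round(r["position"][0]*480,1)]) for r in robot.pinpoint(th,p)][:7])
        except Exception as e: print(th,e)
s=robot.read_state();print(s)
E
```

```text
scene 57.63150214391108 312.92883310523473 239.2200321926883 [[ 0.83239979  0.5541727   0.00179023 -0.523021  ]
 [ 0.4155931  -0.62210162 -0.66352991 -0.16688966]
 [-0.36659646  0.55306617 -0.74814761  1.03570805]
 [ 0.          0.          0.          1.        ]]
cassette [(0.97, [130.2, 368.9]), (0.86, [239.5, 360.3]), (0.81, [187.4, 324.0])]
stand [(0.77, [184.4, 329.0])]
rack [(0.62, [318.7, 250.0])]
row_a [(0.92, [303.0, 254.4]), (0.78, [322.7, 242.8]), (0.78, [247.4, 225.6]), (0.67, [291.7, 260.5]), (0.59, [312.4, 251.6])]
follower it knows: cassette, driver, glue, offcut, rack, row, stand
glue [(0.7, [373.7, 360.3])]
driver [(0.72, [333.9, 148.0])]
offcut [(0.88, [286.5, 470.9])]
top 52.12902315668663 323.36647352725475 235.93131256173342 [[ 0.01581967 -0.99984036 -0.00830581  0.06644005]
 [-0.98832696 -0.01437757 -0.15166775  0.56888516]
 [ 0.15152412  0.01060819 -0.98839664  1.0017776 ]
 [ 0.          0.          0.          1.        ]]
cassette [(0.97, [489.6, 283.5]), (0.89, [443.1, 275.4]), (0.84, [443.3, 224.1])]
stand [(0.57, [439.4, 275.5]), (0.44, [315.5, 231.1])]
r
[... 316 characters left out ...]
442.0, 277.6])]
offcut [(0.64, [478.9, 153.2])]
{'t': 0.8, 'q': array([ 1.18960656e+00,  1.30377733e-01,  1.48817399e+00,  1.47090262e-06,
        1.52301341e+00, -8.53694134e-02]), 'dq': array([ 0.00114121, -0.00096668, -0.0002678 ,  0.00109999,  0.00026317,
       -0.00016319]), 'joint_torque': array([-2.68497051e-04, -5.59694338e+01, -4.92034400e+01,  7.67683005e-02,
        2.21086160e-02,  6.77945039e-06]), 'tool_pos': array([0.17488041, 0.57396267, 0.21866283]), 'orientation': array([-2.52455055e+00, -1.86979956e+00, -3.55959235e-05]), 'force': array([ 0.00560484, -0.73542183,  0.99373668]), 'wrist_torque': array([ 0.00539626, -0.01406226, -0.05486045]), 'opening': 0.09332346618659988}
```

View pics/scene0.png

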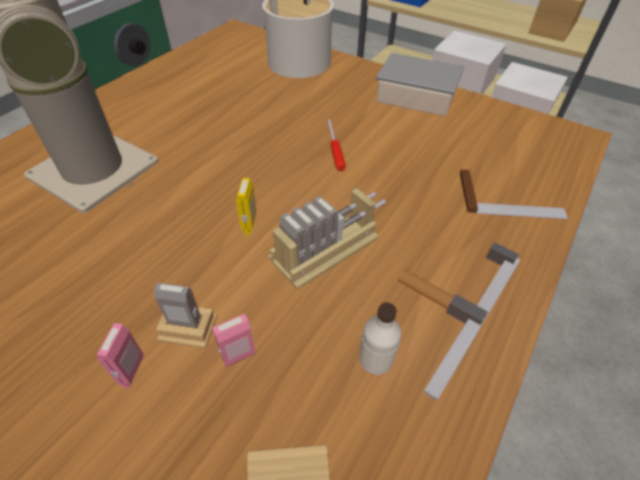

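View pics/top0.png

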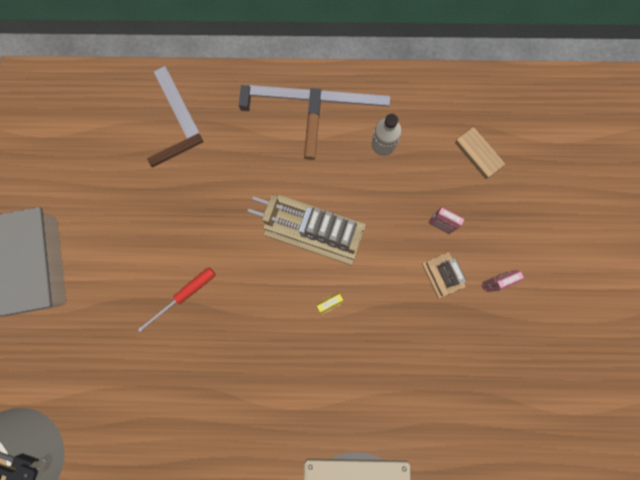

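```bash
python3 - <<'E'
import cv2,numpy as np
t=cv2.imread("pics/top0.png");s=cv2.imread("pics/scene0.png")
def c(im,x,y,w,h,f,n):
    cv2.imwrite(n,cv2.resize(im[y:y+h,x:x+w],None,fx=f,fy=f,interpolation=cv2.INTER_CUBIC))
c(t,255,185,120,85,6.5,"pics/track.png")
c(t,400,200,130,100,6,"pics/tstand.png")
c(s,255,180,135,110,5.8,"pics/srack.png")
c(s,90,270,170,120,4.6,"pics/sstand.png")
E
```

```text
(no output)
```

View pics/track.png

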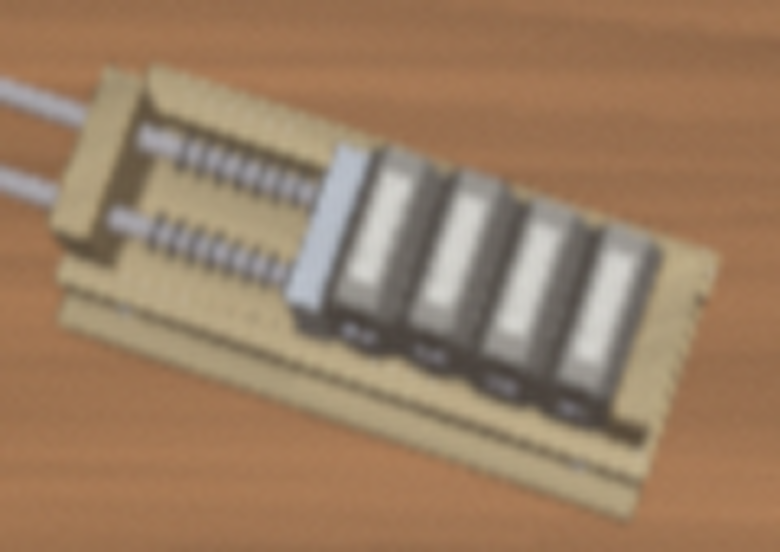

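View pics/tstand.png

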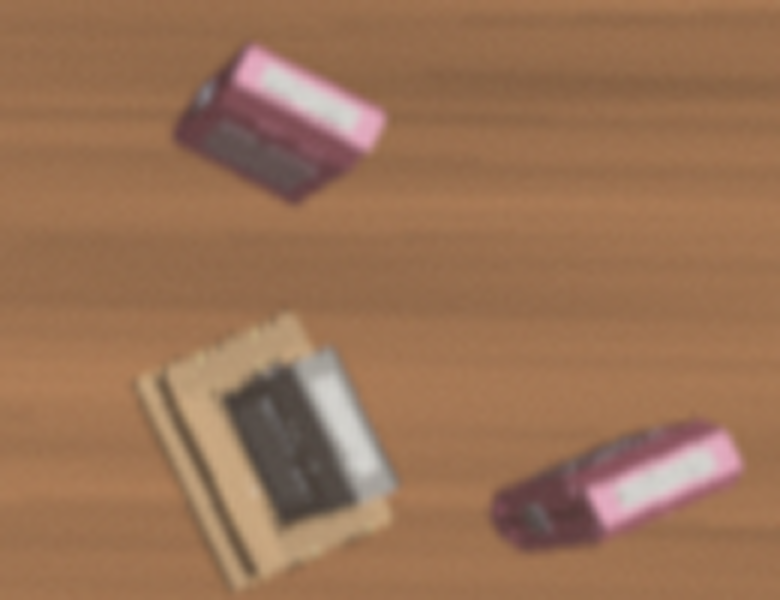

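View pics/srack.png

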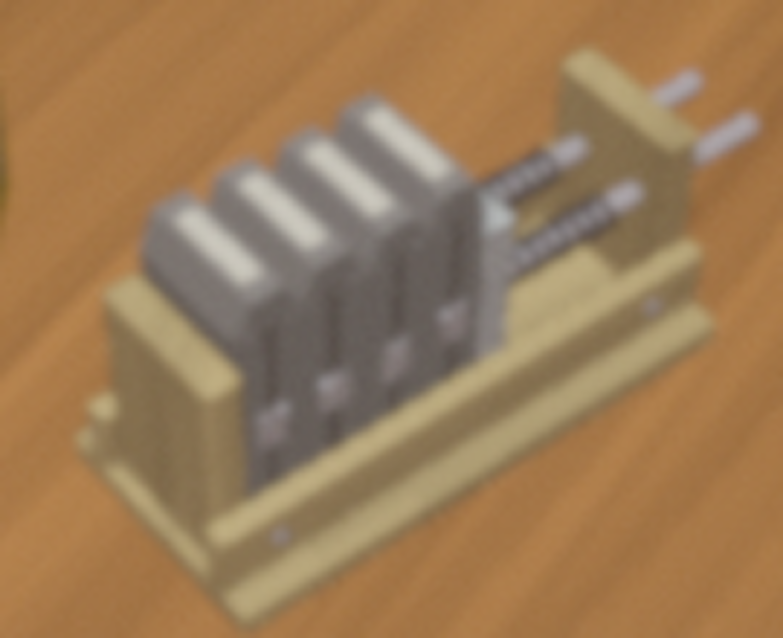

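View pics/sstand.png

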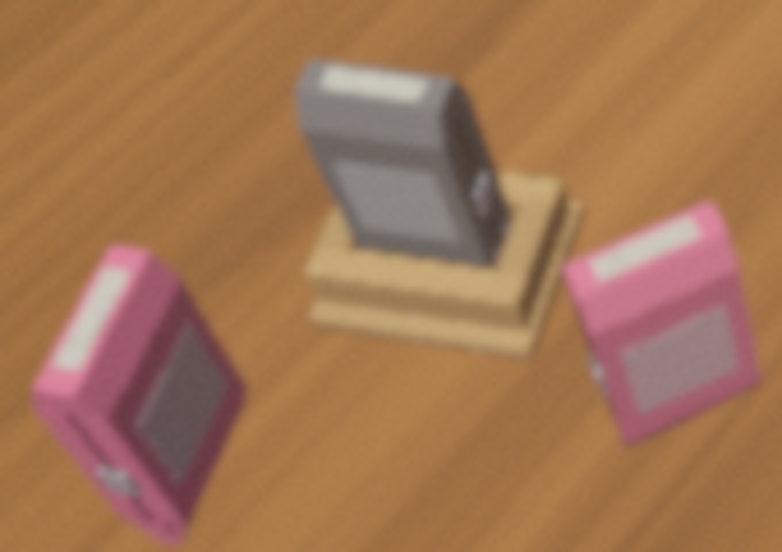

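```bash
cat > h.py <<'E'
import cv2,numpy as np
def K(p):
    f=240/np.tan(np.radians(p["vfov"]/2)); return f,p["cx"],p["cy"]
def onz(p,uv,z):
    f,cx,cy=K(p);E=np.array(p["extrinsics"]);R=E[:3,:3];t=E[:3,3]
    d=R.T@np.array([(uv[0]-cx)/f,(uv[1]-cy)/f,1]);c=-R.T@t
    return c+d*(z-c[2])/d[2]
def proj(p,X):
    f,cx,cy=K(p);E=np.array(p["extrinsics"]);c=E[:3,:3]@X+E[:3,3]
    return np.array([f*c[0]/c[2]+cx,f*c[1]/c[2]+cy])
def labels(p,roi,thr=None,up=8):
    x,y,w,h=roi
    im=cv2.resize(p["img"][y:y+h,x:x+w],None,fx=up,fy=up,interpolation=cv2.INTER_CUBIC)
    m=(im.min(axis=2)>(thr or 170)).astype(np.uint8)
    n,l,st,ce=cv2.connectedComponentsWithStats(m)
    out=[]
    for i in range(1,n):
        if st[i,4]<8*up*up: continue
        ys,xs=np.where(l==i)
        P=np.stack([(xs+.5)/up-.5+x,(ys+.5)/up-.5+y],1)
        out.append((P.mean(0),st[i,4]/up/up,P))
    return out
def meas(p,roi,z,thr=None):
    r=[]
    for c,a,P in labels(p,roi,thr):
        W=np.array([onz(p,q,z)[:2] for q in P[::7]])
        m=W.mean(0);u,s,vt=np.linalg.svd(W-m,full_matrices=False)
        v=vt[0]; yaw=np.degrees(np.arctan2(v[1],v[0]))%180
        r.append((m,yaw,np.ptp((W-m)@vt.T,axis=0),c))
    return r
E
python3 - <<'E'
from plant import robot
from h import *
p=robot.read_camera("top");s=robot.read_camera("scene")
for n,q,roi,z in (("rackT",p,(300,200,65,55),.122),("rackS",s,(278,190,65,60),.122),("casT",p,(435,252,40,40),.12),("casS",s,(145,275,60,40),.12)):
    for thr in (150,170,185):
        for m,y,e,c in meas(q,roi,z,thr): print(n,thr,m.round(4),round(y,1),(e*1000).round(1),c.round(1))
E
```

```text
rackT 150 [0.5894 0.1114] 162.4 [50.8 10.7] [304.9 218.9]
rackT 150 [0.5882 0.0952] 161.6 [37.8 10.4] [313.  219.6]
rackT 150 [0.5815 0.0721] 161.9 [38.5 10.7] [324.7 223.1]
rackT 150 [0.5727 0.0496] 161.8 [38.4 10.7] [335.9 227.7]
rackT 150 [0.5648 0.0269] 162.0 [39.1 10.8] [347.4 231.8]
rackT 170 [0.5891 0.1116] 162.2 [48.5  8.8] [304.8 219.1]
rackT 170 [0.5883 0.0953] 161.9 [35.3  8.7] [313.  219.6]
rackT 170 [0.5815 0.0721] 162.0 [34.9  8.9] [324.6 223.1]
rackT 170 [0.5727 0.0498] 161.9 [34.9  8.7] [335.9 227.7]
rackT 170 [0.565  0.0269] 162.3 [35.   8.9] [347.4 231.7]
rackT 185 [0.5883 0.0952] 162.1 [33.1  7.2] [313.  219.6]
rackT 185 [0.5816 0.072 ] 162.5 [32.4  7.1] [324.7 223.1]
rackT 185 [0.5726 0.0497] 161.7 [32.5  7.1] [335.9 227.7]
rackT 185 [0.565 0.027] 161.8 [33.1  7.2] [347.4 231.7]
rackS 150 [0.5898 0.096 ] 160.6 [37.1 10.5] [324.8 204.4]
rackS 150 [0.5831 0.0732] 161.2 [37.4 11. ] [314.7 210.4]
rackS 150 [0.5743 0.0507] 161.1 [37.5 10.8] [303.4 215.9]
rackS 150 [0.629  0.0844] 128.5 [12.5  7.4] [340.2 216.9]
rackS 150 [0.5666 0.0281] 161.3 [36.9 10.5] [292.3 221.9]
rackS 170 [0.5898 0.0962] 161.7 [32.2  7.1] [324.9 204.3]
rackS 170 [0.5833 0.0731] 161.5 [33.   7.3] [314.8 210.4]
rackS 170 [0.5745 0.0508] 161.3 [33.1  7.6] [303.5 215.9]
rackS 170 [0.5666 0.0281] 161.8 [32.3  7.4] [292.3 222. ]
rackS 185 [0.5925 0.0955] 161.9 [18.6  2.7] [325.9 205.1]
rackS 185 [0.587  0.0719] 160.7 [20.   2.9] [316.2 211.7]
rackS 185 [0.5777 0.0497] 160.9 [19.8  3.2] [304.7 217.1]
rackS 185 [0.5687 0.0275] 162.9 [23.5  3. ] [293.1 222.7]
casT 150 [ 0.4919 -0.1873] 24.8 [47.3 11.4] [457.1 270.4]
casT 170 [ 0.4923 -0.1872] 25.3 [35.8  9.1] [457.  270.3]
casT 185 [ 0.4923 -0.1872] 25.5 [33.2  7.6] [457.1 270.3]
casS 150 [ 0.4925 -0.186 ] 24.0 [36.3 10.4] [170.6 287.9]
casS 170 [ 0.4923 -0.186 ] 24.3 [32.7  7.6] [170.7 287.8]
casS 185 [ 0.4922 -0.1859] 24.4 [28.8  4. ] [170.6 287.8]
```

Candidates in the top view are the grey one in the stand (450,272), pink ones at (447,220) and (505,281), and a yellow one at (330,303). The grey cassette in the wooden stand fits the description, and the crop confirms it. The grooved row sits at (313..347, 219..232). The label centroids from both cameras agree within about 1.5 mm.

{"fn": "jog_arm", "kwargs": {
  "commands": [-1,0,0,0,6.03,-1,0,0,0,6.03,-1,0,0,0,6.03,-1,0,0,0,6.03,-1,0,0,0,6.03,-1,0,0,0,6.03,-1,0,0,0,6.03,-1,0,0,0,6.03,-1,-0.0013,0.0343,0,0,-1,-0.0013,0.0343,0,0,-1,-0.0013,0.0343,0,0,-1,-0.0013,0.0343,0,0,-1,-0.0013,0.0343,0,0,-1,-0.0013,0.0343,0,0,-1,-0.0013,0.0343,0,0,-1,-0.0013,0.0343,0,0,-1,-0.0013,0.0343,0,0,-1,-0.0013,0.0343,0,0,-1,-0.0013,0.0343,0,0,-1,-0.0013,0.0343,0,0],
  "grip_force": 50
}}

```text
t: 2.57
tool_pos: [0.3337, 0.1923, 0.2189]
orientation: [-3.068, -0.675, -0.002]
force: [0.7, 1.0, 0.4]
opening: 0.093
```

{"fn": "jog_arm", "kwargs": {
  "commands": [-1,-0.0013,0.0343,0,0,-1,-0.0013,0.0343,0,0,-1,-0.0013,0.0343,0,0,-1,-0.0013,0.0343,0,0,-1,-0.0013,0.0343,0,0,-1,-0.0013,0.0343,0,0,-1,-0.0013,0.0343,0,0,-1,-0.0013,0.0343,0,0,-1,-0.0013,0.0343,0,0,-1,-0.0013,0.0343,0,0,-1,-0.0013,0.0343,0,0,-1,-0.0013,0.0343,0,0,-1,0,0,0,0,-1,0,0,0,0,-1,0,0,0,0]
}}

```text
t: 3.82
tool_pos: [0.4918, -0.1862, 0.2184]
orientation: [-3.068, -0.674, 0.001]
force: [-0.4, 0.1, 0.3]
opening: 0.0927
```

```bash
cat >> h.py <<'E'
from scipy.spatial.transform import Rotation
def tool(robot,tx,ty,tz,yaw):
    s=robot.read_state();R=Rotation.from_rotvec(s["orientation"]).as_matrix()
    y=np.degrees(np.arctan2(R[1,0],R[0,0]))
    d=R.T@(np.array([tx,ty,tz])-s["tool_pos"])
    print("t",round(s["t"],2),"pos",s["tool_pos"].round(4),"yaw",y.round(2),"tilt",R[:,2].round(4),"shift",d.round(4),"turn",round(y-yaw,2),"F",s["force"].round(2),"M",s["wrist_torque"].round(3),"open",round(s["opening"],4))
E
python3 - <<'E'
from plant import robot
from h import *
tool(robot,.4923,-.1866,.093,24.8)
p=robot.read_camera("top");s=robot.read_camera("scene")
print(onz(p,robot.pinpoint("rack",p)[0]["position"][::-1]*np.array([640,480]),0) , onz(s,robot.pinpoint("rack",s)[0]["position"][::-1]*np.array([640,480]),0))
W=None
for m,y,e,c in meas(p,(300,200,65,55),.096,160): print(m,c)
cv2.imwrite("pics/s1.png",s["img"])
E
```

```text
t 3.82 pos [ 0.4918 -0.1862  0.2184] yaw 24.78 tilt [-6.e-04  7.e-04 -1.e+00] shift [0.0003 0.0007 0.1254] turn -0.02 F [-0.4   0.09  0.26] M [-0.061  0.037 -0.003] open 0.0927
[0.59125001 0.09313403 0.        ] [5.83371523e-01 8.34954311e-02 1.11022302e-16]
[0.59412517 0.11276546] [304.82416215 219.00210731]
[0.59311842 0.09612332] [313.03773627 219.58597093]
[0.58611763 0.07233879] [324.65550349 223.14181561]
[0.57716808 0.04932576] [335.92259174 227.64734075]
[0.56914846 0.02583893] [347.43846687 231.72075206]
```

{"fn": "jog_arm", "kwargs": {
  "commands": [-1,0.0003,0.0007,0.025,0,-1,0,0,0.025,0,-1,0,0,0.025,0,-1,0,0,0.025,0,-1,0,0,0.02,0,-1,0,0,0.005,0,-1,0,0,0,0]
}}

```text
t: 4.6
tool_pos: [0.4913, -0.1856, 0.0922]
orientation: [-3.066, -0.676, 0.004]
force: [0.5, -0.2, -0.4]
opening: 0.0928
```

```bash
python3 - <<'E'
from plant import robot
from h import *
tool(robot,.4923,-.1866,.093,24.8)
p=robot.read_camera("top");s=robot.read_camera("scene")
i=s["img"][240:360,90:270];cv2.imwrite("pics/s2.png",cv2.resize(i,None,fx=4,fy=4,interpolation=3))
E
```

```text
t 4.6 pos [ 0.4913 -0.1856  0.0922] yaw 24.87 tilt [-0.003   0.0015 -1.    ] shift [ 0.0005  0.0013 -0.0009] turn 0.07 F [ 0.45 -0.17 -0.38] M [-0.075  0.05  -0.001] open 0.0928
```

View pics/s2.png

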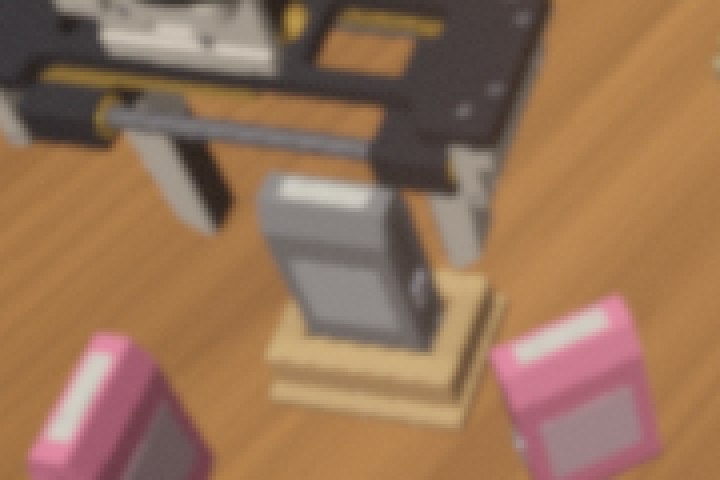

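The grey cassette stands between the fingers (crop 330,190). Closing.

{"fn": "jog_arm", "kwargs": {
  "commands": [-1,0.0005,0.001,0,0,1,0,0,0,0,1,0,0,0,0,1,0,0,0,0,1,0,0,0,0,1,0,0,0,0,1,0,0,0,0,1,0,0,0,0,1,0,0,0,0,1,0,0,0,0,1,0,0,0,0,1,0,0,0,0],
  "grip_force": 50
}}

```text
t: 5.7
tool_pos: [0.4934, -0.1875, 0.0936]
orientation: [-3.068, -0.675, 0.0]
force: [0.4, -0.5, -0.1]
opening: 0.0494
```

```bash
python3 - <<'E'
from plant import robot
from h import *
tool(robot,.4923,-.1866,.093,24.8)
E
```

```text
t 5.7 pos [ 0.4934 -0.1875  0.0936] yaw 24.81 tilt [-1.e-04  0.e+00 -1.e+00] shift [-0.0006 -0.0013  0.0006] turn 0.01 F [ 0.43 -0.47 -0.13] M [-0.039 -0.044 -0.028] open 0.0494
```

{"fn": "jog_arm", "kwargs": {
  "commands": [1,0,0,-0.01,0,1,0,0,-0.015,0,1,0,0,-0.02,0,1,0,0,-0.025,0,1,0,0,-0.03,0,1,0,0,-0.03,0,1,0,0,-0.02,0,1,0,0,-0.01,0,1,0,0,0,0,1,0,0,0,0]
}}

```text
t: 6.53
tool_pos: [0.4934, -0.1876, 0.2533]
orientation: [3.068, 0.675, 0.0]
force: [-0.5, 0.4, -2.0]
opening: 0.0496
```

```bash
python3 - <<'E'
from plant import robot
from h import *
tool(robot,.5777,.0615,.2532,-18.1)
p=robot.read_camera("top");tool(robot,.5777,.0615,.2532,-18.1);s=robot.read_camera("scene")
tool(robot,.5777,.0615,.2532,-18.1)
i=s["img"][160:360,40:270];cv2.imwrite("pics/s3.png",cv2.resize(i,None,fx=3,fy=3,interpolation=3))
E
```

```text
t 6.53 pos [ 0.4934 -0.1876  0.2533] yaw 24.81 tilt [ 1.e-04 -1.e-04 -1.e+00] shift [ 1.810e-01 -1.907e-01  1.000e-04] turn 42.91 F [-0.53  0.35 -2.02] M [-0.118  0.045 -0.   ] open 0.0496
t 6.58 pos [ 0.4929 -0.1873  0.2521] yaw 24.81 tilt [-1.9e-03  9.0e-04 -1.0e+00] shift [ 0.1814 -0.1902 -0.0011] turn 42.91 F [-0.08 -0.21 -1.77] M [-0.116  0.003  0.05 ] open 0.0496
t 6.63 pos [ 0.4925 -0.1871  0.2515] yaw 24.81 tilt [-0.0029  0.0014 -1.    ] shift [ 0.1816 -0.19   -0.0016] turn 42.91 F [-0.19  0.17 -2.6 ] M [-0.076  0.062 -0.015] open 0.0495
```

View pics/s3.png

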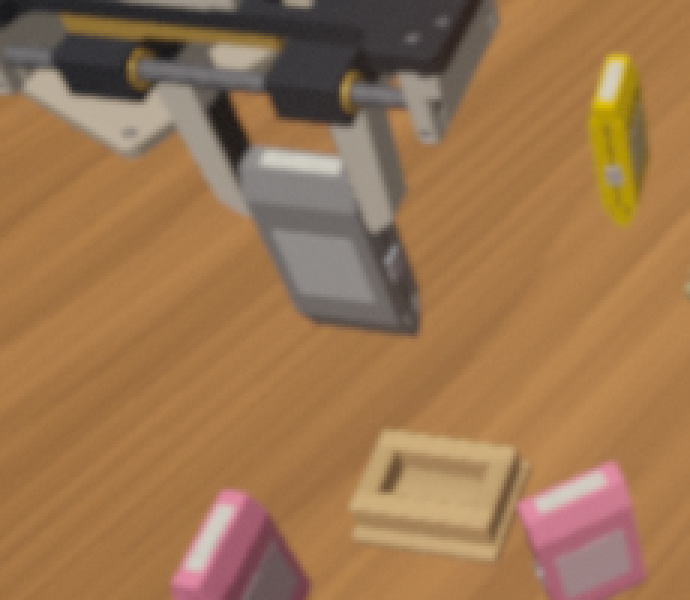

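{"fn": "jog_arm", "kwargs": {
  "commands": [1,0,0,0,7.15,1,0,0,0,7.15,1,0,0,0,7.15,1,0,0,0,7.15,1,0,0,0,7.15,1,0,0,0,7.15,1,0.0027,-0.013,0,0,1,0,-0.025,0,0,1,0,-0.03,0,0,1,0,-0.03,0,0,1,0,-0.035,0,0,1,0,-0.035,0,0,1,0,-0.03,0,0,1,0,-0.03,0,0,1,0,-0.025,0,0,1,0,-0.01,0,0,1,0,0,0,0,1,0,0,0,0,1,0,0,0,0,1,0,0,0,0]
}}

```text
t: 8.3
tool_pos: [0.5773, 0.0602, 0.2533]
orientation: [3.102, -0.496, -0.001]
force: [0.5, 0.1, -0.3]
opening: 0.0496
```

```bash
python3 - <<'E'
from plant import robot
from h import *
tool(robot,.5777,.0615,.2532,-18.1)
s=robot.read_camera("scene")
tool(robot,.5777,.0615,.2532,-18.1)
for q in robot.pinpoint("cassette",s)+robot.recognise("cassette",s): print(q)
i=s["img"][70:300,200:420];cv2.imwrite("pics/s4.png",cv2.resize(i,None,fx=2.6,fy=2.6,interpolation=3))
import pickle;pickle.dump(s,open("s4.pkl","wb"))
E
```

```text
t 8.3 pos [0.5773 0.0602 0.2533] yaw -18.18 tilt [-6.e-04 -4.e-04 -1.e+00] shift [-0.0001 -0.0014  0.0001] turn -0.08 F [ 0.49  0.13 -0.32] M [-0.099  0.077 -0.003] open 0.0496
t 8.35 pos [0.5775 0.0602 0.2535] yaw -18.18 tilt [-2.e-04 -3.e-04 -1.e+00] shift [-0.0002 -0.0013  0.0003] turn -0.08 F [ 0.25 -0.64 -1.7 ] M [-0.071  0.119 -0.022] open 0.0499
{'position': [0.7492, 0.3686], 'score': 0.96}
{'position': [0.7742, 0.2061], 'score': 0.95}
{'position': [0.3981, 0.4825], 'score': 0.6}
{'box': [0.1886, 0.7442, 0.0712, 0.1375], 'score': 0.95}
{'box': [0.3652, 0.7119, 0.0666, 0.1075], 'score': 0.89}
{'box': [0.482, 0.344, 0.0591, 0.1508], 'score': 0.72}
```

View pics/s4.png

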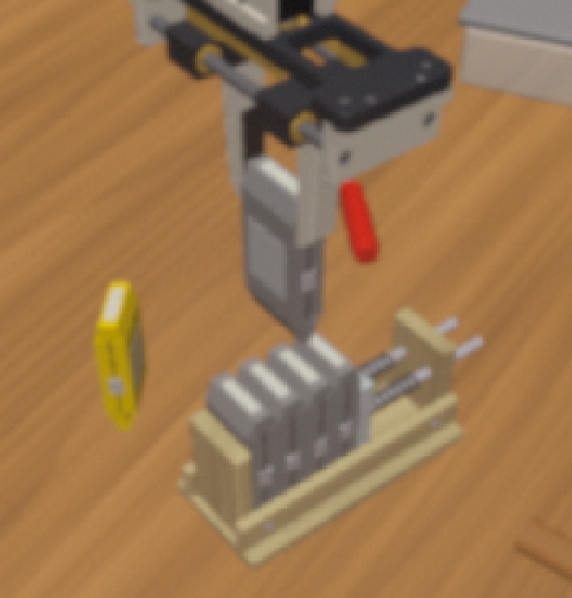

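{"fn": "jog_arm", "kwargs": {
  "commands": [1,0,0,0.01,0,1,0,0,0.015,0,1,0,0,0.012,0,1,0,0,0.005,0,1,0,0,0,0,1,0,0,0,0,1,0,0,0,0]
}}

```text
t: 9.03
tool_pos: [0.578, 0.0616, 0.2123]
orientation: [-3.102, 0.494, -0.001]
force: [0.0, 1.2, -1.1]
opening: 0.0499
```

```bash
python3 - <<'E'
from plant import robot
from h import *
tool(robot,.5777,.0615,.2112,-18.1)
s=robot.read_camera("scene")
tool(robot,.5777,.0615,.2112,-18.1)
p=robot.read_camera("top")
st=robot.read_state();zt=st["tool_pos"][2]+.027
X=np.array([.9505,-.3107]);Y=np.array([.3107,.9505])
for thr in (150,165):
  for m,y,e,c in meas(s,(280,120,80,120),zt,thr):
    m2=onz(s,c,.122)[:2]
    print(thr,c.round(1),"held: x,y",(m@X).round(4),(m@Y).round(4),round(y,1),(e*1e3).round(1),"| row:",(m2@X).round(4),(m2@Y).round(4))
for k,q,(x,y,w,h) in (("s5",s,(270,120,100,130)),("t5",p,(260,150,120,110))):
    cv2.imwrite(f"pics/{k}.png",cv2.resize(q["img"][y:y+h,x:x+w],None,fx=4.5,fy=4.5,interpolation=3))
E
```

```text
t 9.03 pos [0.578  0.0616 0.2123] yaw -18.09 tilt [ 0.001  0.    -1.   ] shift [-0.0003  0.0002  0.0011] turn 0.01 F [ 0.04  1.2  -1.14] M [-0.048  0.047  0.052] open 0.0499
t 9.08 pos [0.5782 0.0616 0.2126] yaw -18.09 tilt [ 0.0014  0.     -1.    ] shift [-0.0004  0.0003  0.0014] turn 0.01 F [ 0.01 -0.87 -0.37] M [-0.104  0.097 -0.005] open 0.0497
150 [308.3 158.9] held: x,y 0.5291 0.239 158.4 [35.8 11.4] | row: 0.4098 0.3308
150 [327.8 206.7] held: x,y 0.63 0.1952 153.1 [18.2  8.6] | row: 0.5386 0.2748
150 [352.7 205.4] held: x,y 0.6496 0.2242 79.1 [7.2 4.3] | row: 0.5636 0.3118
150 [303.4 215.9] held: x,y 0.6234 0.1574 160.9 [30.2  8.8] | row: 0.5302 0.2266
150 [340.1 216.8] held: x,y 0.6557 0.1957 125.7 [10.5  5.7] | row: 0.5715 0.2756
150 [292.3 222. ] held: x,y 0.6232 0.1387 161.5 [29.4  8.6] | row: 0.5299 0.2027
165 [308.3 158.9] held: x,y 0.5291 0.2392 159.0 [32.7  9.1] | row: 0.4098 0.331
165 [327.7 206.6] held: x,y 0.6299 0.1952 154.8 [15.6  6.5] | row: 0.5384 0.2748
165 [303.4 215.9] held: x,y 0.6234 0.1574 160.7 [27.4  7. ] | row: 0.5302 0.2267
165 [340.3 216.9] held: x,y 0.656 0.1958 119.6 [7.2 4.1] | row: 0.5718 0.2757
165 [292.3 221.9] held: x,y 0.6231 0.1387 162.0 [27.   6.8] | row: 0.5298 0.2027
```

View pics/s5.png

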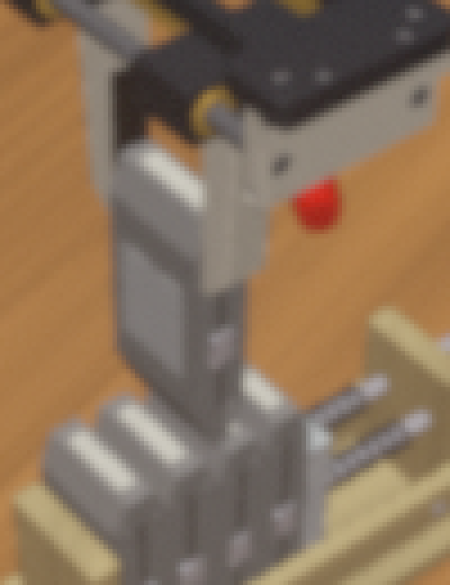

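View pics/t5.png

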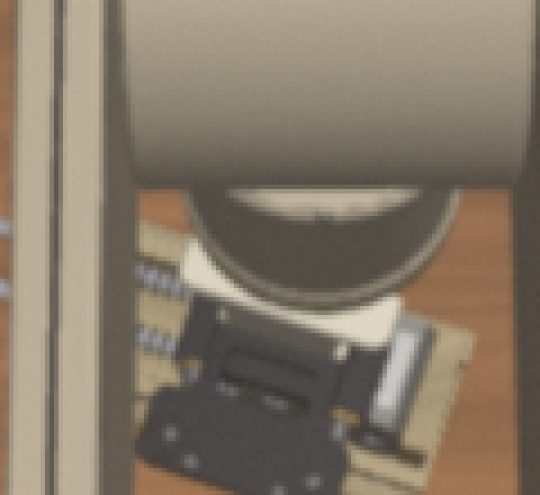

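```bash
python3 - <<'E'
from plant import robot
from h import *
s=robot.read_camera("scene")
X=np.array([.9505,-.3107]);Y=np.array([.3107,.9505])
zb=.2123+.027-.110
im=cv2.resize(s["img"][120:250,270:370],None,fx=6,fy=6,interpolation=3)
def P(x,y,z): 
    w=(.5293+x)*X+(.239+y)*Y; u=proj(s,np.array([w[0],w[1],z])); return u
pts=[]
for sy in(-1,1):
  for (hw,z) in ((3.5,zb),(12,zb+.02),(12,zb+.096),(6.5,zb+.11)):
    for sx in ((-1,1) if sy<0 else (1,)):
      u=P(sx*.025,sy*hw*1e-3,z); q=((u-[270,120]+.5)*6).astype(int)
      cv2.circle(im,tuple(int(v) for v in q),2,(0,0,255),-1)
cv2.imwrite("pics/ov.png",im[:, :])
tool(robot,.5777,.0615,.2112,-18.1)
E
```

```text
t 9.18 pos [0.5782 0.0617 0.2126] yaw -18.08 tilt [ 1.5e-03  1.0e-04 -1.0e+00] shift [-0.0004  0.0003  0.0014] turn 0.02 F [-0.32  0.01 -1.83] M [-0.045  0.132  0.045] open 0.05
```

View pics/ov.png

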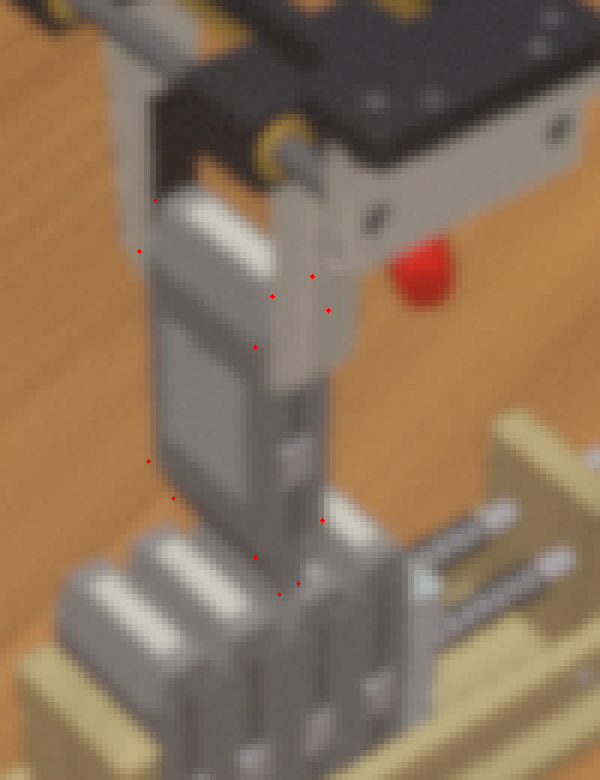

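```bash
python3 - <<'E'
from plant import robot
from h import *
s=robot.read_camera("scene")
X=np.array([.9505,-.3107]);Y=np.array([.3107,.9505])
im=cv2.resize(s["img"][120:250,270:370],None,fx=6,fy=6,interpolation=3)
def draw(cx,cy,zb,full,col):
    for sy in(-1,1):
        for sx in (-1,1):
            L=[]
            for (hw,z) in ((3.5,zb),(12,zb+.02),(12,zb+.096),(6.5,zb+.11)):
                w=(cx+sx*.025)*X+(cy+sy*hw*1e-3)*Y; u=proj(s,np.array([w[0],w[1],z]))
                L.append(((u-[270,120]+.5)*6).astype(np.int32))
            cv2.polylines(im,[np.array(L)],False,col,1)
draw(.5303,.239,.2123+.027-.11,1,(0,0,255))
draw(.530,.2027,.012,1,(255,0,0));draw(.530,.2267,.012,1,(0,255,0))
cv2.imwrite("pics/ov2.png",im)
E
```

```text
(no output)
```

View pics/ov2.png

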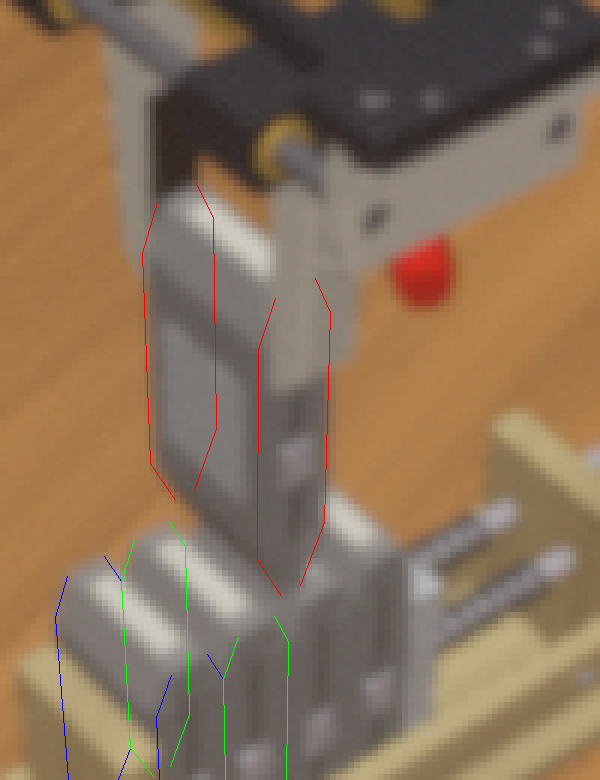

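{"fn": "jog_arm", "kwargs": {
  "commands": [1,0,0,0.002,0,1,0,0,0.002,0,1,0,0,0.002,0,1,0,0,0.002,0,1,0,0,0.002,0,1,0,0,0.002,0,1,0,0,0,0]
}}

```text
t: 9.82
tool_pos: [0.5778, 0.0612, 0.1996]
orientation: [3.102, -0.494, 0.001]
force: [0.2, -2.9, 0.0]
opening: 0.0496
```

{"fn": "jog_arm", "kwargs": {
  "commands": [1,0,0,0.001,0,1,0,0,0.001,0,1,0,0,0.001,0,1,0,0,0,0]
}}

```text
t: 10.15
tool_pos: [0.5782, 0.0618, 0.1973]
orientation: [-3.102, 0.494, -0.002]
force: [-0.3, -1.2, 4.1]
opening: 0.0494
```

{"fn": "jog_arm", "kwargs": {
  "commands": [1,0,0,0.001,0,1,0,0,0.001,0,1,0,0,0.001,0,1,0,0,0.001,0,1,0,0,0,0]
}}

```text
t: 10.57
tool_pos: [0.5789, 0.0625, 0.1942]
orientation: [-3.101, 0.493, -0.005]
force: [0.4, 1.4, 7.6]
opening: 0.0498
```

{"fn": "jog_arm", "kwargs": {
  "commands": [1,0,0,0.001,0,1,0,0,0.001,0,1,0,0,0.001,0,1,0,0,0.001,0,1,0,0,0,0]
}}

```text
t: 10.98
tool_pos: [0.5795, 0.0632, 0.191]
orientation: [-3.099, 0.492, -0.008]
force: [1.3, 3.2, 9.6]
opening: 0.0498
```

```bash
python3 - <<'E'
from plant import robot
from h import *
s=robot.read_camera("scene")
tool(robot,.5777,.0615,.2112,-18.1)
i=s["img"][110:270,250:400];cv2.imwrite("pics/s6.png",cv2.resize(i,None,fx=3.7,fy=3.7,interpolation=3))
E
```

```text
t 11.03 pos [0.5795 0.0632 0.191 ] yaw -18.05 tilt [ 0.0053  0.0027 -1.    ] shift [-0.0011  0.0021 -0.0202] turn 0.05 F [ 1.57  4.62 10.13] M [ 0.817 -0.188 -0.052] open 0.0497
```

View pics/s6.png

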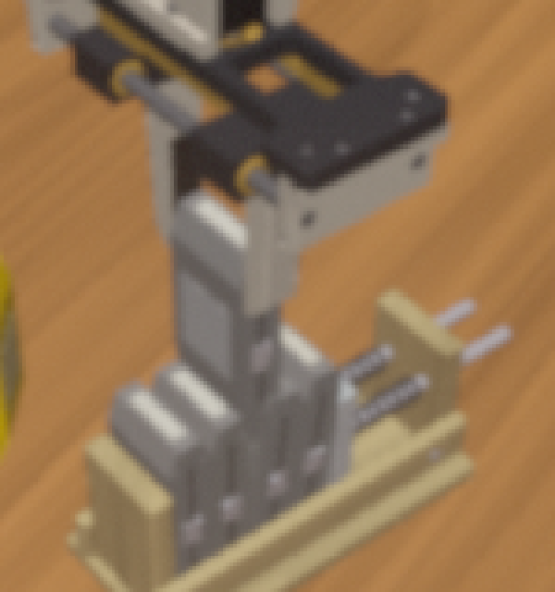

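{"fn": "jog_arm", "kwargs": {
  "commands": [1,0,-0.001,0,0,1,0,-0.001,0,0,1,0,-0.001,0,0,1,0,-0.001,0,0,1,0,0,0,0,1,0,0,0,0]
}}

```text
t: 11.53
tool_pos: [0.5796, 0.0652, 0.1895]
orientation: [3.102, -0.494, 0.003]
force: [-0.8, -3.5, 5.7]
opening: 0.0495
```

{"fn": "jog_arm", "kwargs": {
  "commands": [1,0,-0.0004,0.001,0,1,0,-0.0004,0.001,0,1,0,-0.0004,0.001,0,1,0,-0.0004,0.001,0,1,0,0,0,0]
}}

```text
t: 11.95
tool_pos: [0.58, 0.0668, 0.1854]
orientation: [3.102, -0.494, 0.003]
force: [-0.4, -2.5, 5.8]
opening: 0.0498
```

```bash
python3 - <<'E'
from plant import robot
from h import *
tool(robot,.5777,.0615,.2112,-18.1)
E
```

```text
t 11.95 pos [0.58   0.0668 0.1854] yaw -18.09 tilt [ 1.7e-03 -3.0e-04 -1.0e+00] shift [-0.0005  0.0057 -0.0258] turn 0.01 F [-0.35 -2.54  5.77] M [-0.832  0.186  0.023] open 0.0498
```

{"fn": "jog_arm", "kwargs": {
  "commands": [1,0,-0.0004,0.001,0,1,0,-0.0004,0.001,0,1,0,-0.0004,0.001,0,1,0,-0.0004,0.001,0,1,0,-0.0004,0.001,0,1,0,-0.0004,0.001,0,1,0,0,0,0]
}}

```text
t: 12.53
tool_pos: [0.5808, 0.069, 0.1794]
orientation: [3.102, -0.494, 0.003]
force: [-0.3, -2.4, 6.1]
opening: 0.0497
```

```bash
python3 - <<'E'
from plant import robot
from h import *
tool(robot,.5777,.0615,.2112,-18.1)
s=robot.read_camera("scene")
i=s["img"][110:270,250:400];cv2.imwrite("pics/s7.png",cv2.resize(i,None,fx=3.7,fy=3.7,interpolation=3))
E
```

```text
t 12.53 pos [0.5808 0.069  0.1794] yaw -18.09 tilt [ 1.6e-03 -4.0e-04 -1.0e+00] shift [-0.0005  0.0081 -0.0318] turn 0.01 F [-0.27 -2.38  6.14] M [-0.806  0.162 -0.004] open 0.0497
```

View pics/s7.png

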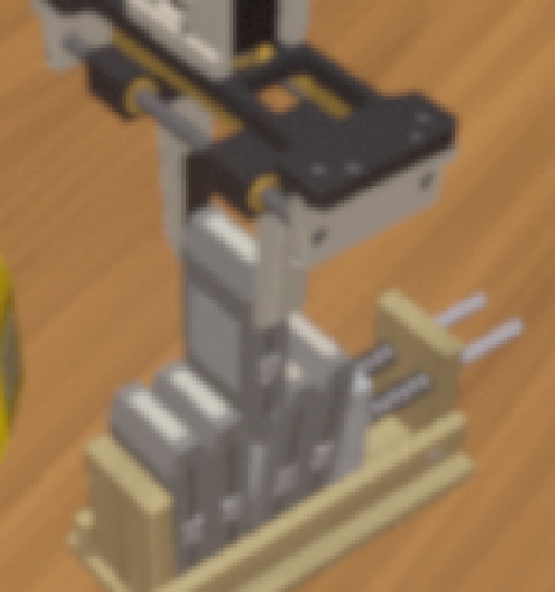

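Cassettes c and d lean slightly towards the follower (about 6–8°, limit 28°). Side and vertical forces are both low, so I continue.

{"fn": "jog_arm", "kwargs": {
  "commands": [1,0,-0.0004,0.001,0,1,0,-0.0004,0.001,0,1,0,-0.0004,0.001,0,1,0,-0.0004,0.001,0,1,0,-0.0004,0.001,0,1,0,-0.0004,0.001,0,1,0,0,0,0]
}}

```text
t: 13.17
tool_pos: [0.5815, 0.0712, 0.1735]
orientation: [3.102, -0.494, 0.003]
force: [-0.4, -3.8, 5.3]
opening: 0.0496
```

```bash
python3 - <<'E'
from plant import robot
from h import *
tool(robot,.5777,.0615,.2112,-18.1)
s=robot.read_camera("scene")
i=s["img"][110:270,250:400];cv2.imwrite("pics/s8.png",cv2.resize(i,None,fx=3.7,fy=3.7,interpolation=3))
E
```

```text
t 13.17 pos [0.5815 0.0712 0.1735] yaw -18.1 tilt [ 1.7e-03 -5.0e-04 -1.0e+00] shift [-0.0006  0.0104 -0.0377] turn 0.0 F [-0.42 -3.81  5.26] M [-0.89   0.174  0.024] open 0.0496
```

View pics/s8.png

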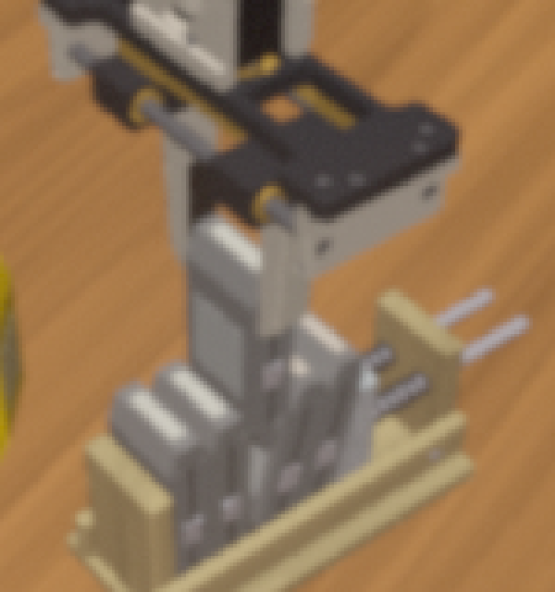

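{"fn": "jog_arm", "kwargs": {
  "commands": [1,0,-0.0002,0.001,0,1,0,-0.0002,0.001,0,1,0,-0.0002,0.001,0,1,0,-0.0002,0.001,0,1,0,-0.0002,0.001,0,1,0,-0.0002,0.001,0,1,0,0,0.001,0,1,0,0,0.001,0,1,0,0,0,0]
}}

```text
t: 13.97
tool_pos: [0.5811, 0.0724, 0.1641]
orientation: [3.102, -0.494, -0.001]
force: [-0.5, -4.4, 2.3]
opening: 0.0498
```

```bash
python3 - <<'E'
from plant import robot
from h import *
tool(robot,.5777,.0615,.2112,-18.1)
s=robot.read_camera("scene")
i=s["img"][110:270,250:400];cv2.imwrite("pics/s9.png",cv2.resize(i,None,fx=3.7,fy=3.7,interpolation=3))
E
```

```text
t 13.97 pos [0.5811 0.0724 0.1641] yaw -18.09 tilt [-7.e-04 -4.e-04 -1.e+00] shift [ 0.0002  0.0114 -0.0471] turn 0.01 F [-0.54 -4.37  2.32] M [-1.274  0.249  0.038] open 0.0498
```

View pics/s9.png

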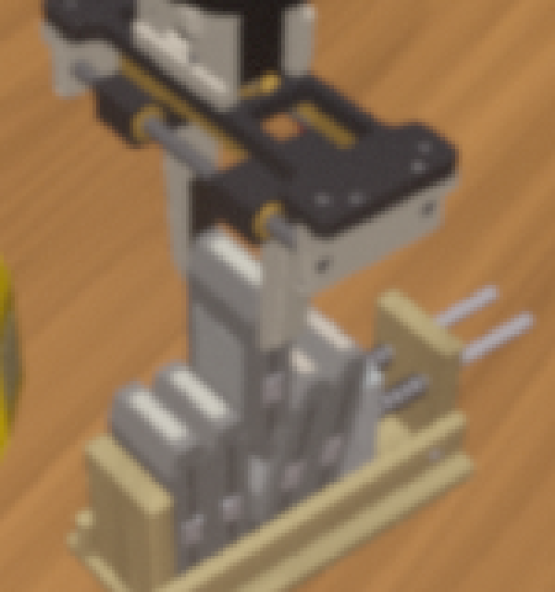

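{"fn": "jog_arm", "kwargs": {
  "commands": [1,0,0,0.001,0,1,0,0,0.001,0,1,0,0,0.001,0,1,0,0,0.001,0,1,0,0,0.001,0,1,0,0,0.001,0,1,0,0,0.001,0,1,0,0,0.001,0,1,0,0,0,0]
}}

```text
t: 14.77
tool_pos: [0.5811, 0.0724, 0.1563]
orientation: [3.102, -0.494, -0.001]
force: [-1.8, -5.4, 4.0]
opening: 0.0499
```

```bash
python3 - <<'E'
from plant import robot
from h import *
tool(robot,.5777,.0615,.2112,-18.1)
s=robot.read_camera("scene")
i=s["img"][110:270,250:400];cv2.imwrite("pics/s10.png",cv2.resize(i,None,fx=3.7,fy=3.7,interpolation=3))
E
```

```text
t 14.77 pos [0.5811 0.0724 0.1563] yaw -18.1 tilt [-6.e-04 -4.e-04 -1.e+00] shift [ 0.0002  0.0114 -0.0549] turn 0.0 F [-1.83 -5.36  3.98] M [-1.301  0.387  0.023] open 0.0499
```

View pics/s10.png

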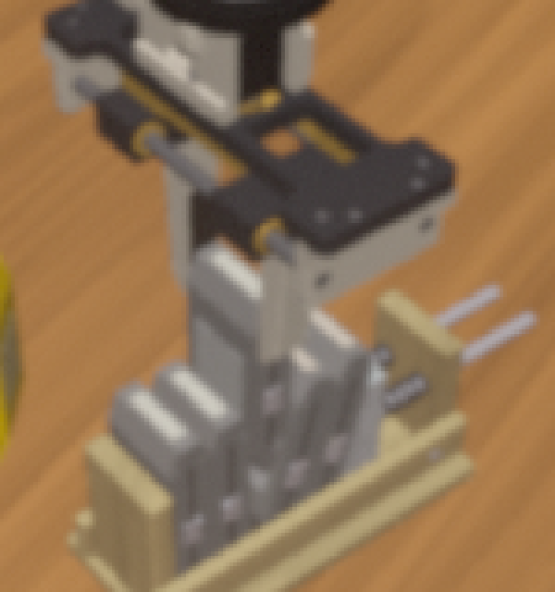

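{"fn": "jog_arm", "kwargs": {
  "commands": [1,0,0,0.001,0,1,0,0,0.001,0,1,0,0,0.001,0,1,0,0,0.001,0,1,0,0,0.001,0,1,0,0,0,0]
}}

```text
t: 15.32
tool_pos: [0.5811, 0.0724, 0.1513]
orientation: [3.102, -0.494, -0.001]
force: [-1.4, -5.8, 3.2]
opening: 0.0498
```

```bash
python3 - <<'E'
from plant import robot
from h import *
tool(robot,.5777,.0615,.2112,-18.1)
s=robot.read_camera("scene")
i=s["img"][170:270,270:370];cv2.imwrite("pics/s11.png",cv2.resize(i,None,fx=6,fy=6,interpolation=3))
E
```

```text
t 15.32 pos [0.5811 0.0724 0.1513] yaw -18.09 tilt [-5.e-04 -4.e-04 -1.e+00] shift [ 0.0002  0.0115 -0.0599] turn 0.01 F [-1.42 -5.84  3.16] M [-1.309  0.304 -0.03 ] open 0.0498
```

View pics/s11.png

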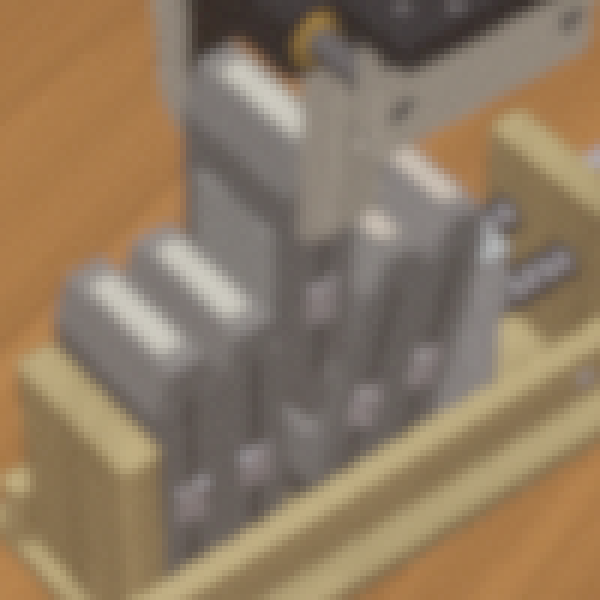

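{"fn": "jog_arm", "kwargs": {
  "commands": [1,0,0,0.001,0,1,0,0,0.001,0,1,0,0,0.001,0,1,0,0,0.001,0,1,0,0,0.001,0,1,0,0,0.001,0,1,0,0,0.001,0,1,0,0,0.001,0,1,0,0,0,0]
}}

```text
t: 16.12
tool_pos: [0.5811, 0.0724, 0.1434]
orientation: [3.102, -0.494, -0.001]
force: [-0.9, -5.5, 3.0]
opening: 0.0496
```

```bash
python3 - <<'E'
from plant import robot
from h import *
tool(robot,.5777,.0615,.2112,-18.1)
s=robot.read_camera("scene")
i=s["img"][170:270,270:370];cv2.imwrite("pics/s12.png",cv2.resize(i,None,fx=6,fy=6,interpolation=3))
E
```

```text
t 16.12 pos [0.5811 0.0724 0.1434] yaw -18.09 tilt [-5.e-04 -4.e-04 -1.e+00] shift [ 0.0001  0.0115 -0.0678] turn 0.01 F [-0.94 -5.49  2.99] M [-1.267  0.33  -0.007] open 0.0496
```

View pics/s12.png

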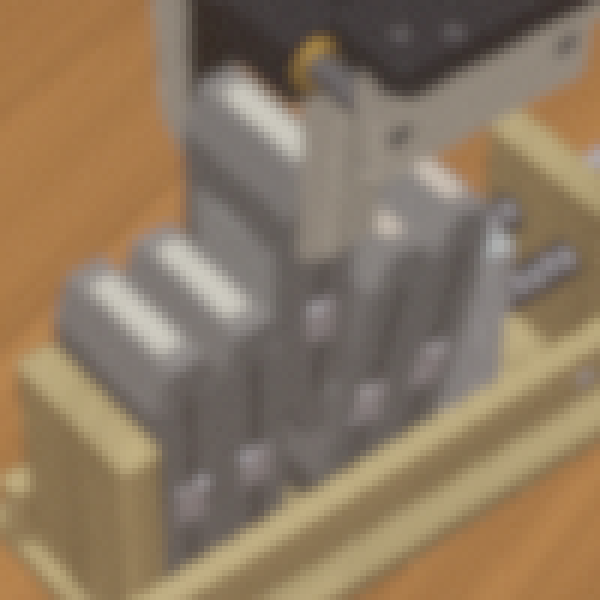

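{"fn": "jog_arm", "kwargs": {
  "commands": [1,0,0,0.001,0,1,0,0,0.001,0,1,0,0,0.001,0,1,0,0,0.001,0,1,0,0,0.001,0,1,0,0,0.001,0,1,0,0,0.001,0,1,0,0,0.001,0,1,0,0,0.001,0,1,0,0,0.001,0,1,0,0,0,0]
}}

```text
t: 17.08
tool_pos: [0.5805, 0.0725, 0.1325]
orientation: [3.102, -0.494, -0.003]
force: [-1.2, -5.3, -0.5]
opening: 0.0496
```

```bash
python3 - <<'E'
from plant import robot
from h import *
tool(robot,.5777,.0615,.2112,-18.1)
s=robot.read_camera("scene")
i=s["img"][170:270,270:370];cv2.imwrite("pics/s13.png",cv2.resize(i,None,fx=6,fy=6,interpolation=3))
E
```

```text
t 17.08 pos [0.5805 0.0725 0.1325] yaw -18.09 tilt [-2.e-03 -2.e-04 -1.e+00] shift [ 0.0006  0.0114 -0.0787] turn 0.01 F [-1.24 -5.31 -0.49] M [-1.221  0.352  0.04 ] open 0.0496
```

View pics/s13.png

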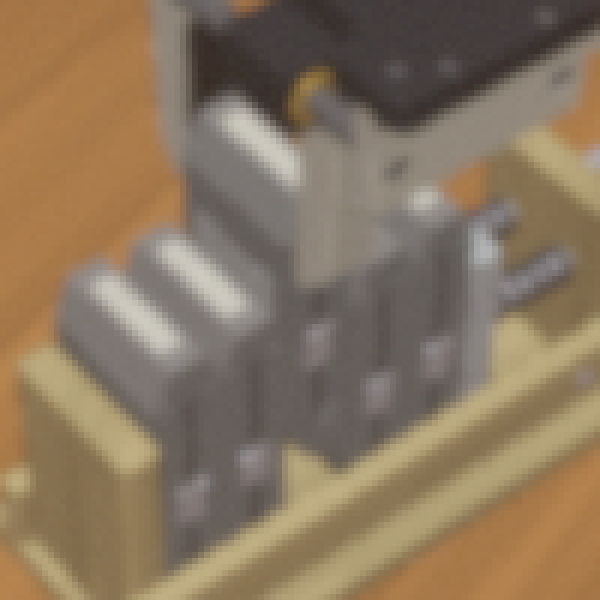

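Cassettes c and d are upright again and the slot is open with the floor visible. Going down towards the floor.

{"fn": "jog_arm", "kwargs": {
  "commands": [1,0,0,0.002,0,1,0,0,0.002,0,1,0,0,0.002,0,1,0,0,0.002,0,1,0,0,0.002,0,1,0,0,0.002,0,1,0,0,0.002,0,1,0,0,0,0]
}}

```text
t: 17.8
tool_pos: [0.5805, 0.0724, 0.1184]
orientation: [3.102, -0.494, -0.003]
force: [-1.3, -5.0, -2.8]
opening: 0.0499
```

{"fn": "jog_arm", "kwargs": {
  "commands": [1,0,0,0.002,0,1,0,0,0.002,0,1,0,0,0.002,0,1,0,0,0.002,0,1,0,0,0.002,0,1,0,0,0.002,0,1,0,0,0.002,0,1,0,0,0,0]
}}

```text
t: 18.47
tool_pos: [0.5804, 0.0724, 0.1043]
orientation: [3.102, -0.494, -0.003]
force: [-0.4, -5.1, -1.9]
opening: 0.0499
```

```bash
python3 - <<'E'
from plant import robot
from h import *
tool(robot,.5777,.0615,.2112,-18.1)
s=robot.read_camera("scene")
i=s["img"][170:270,270:370];cv2.imwrite("pics/s14.png",cv2.resize(i,None,fx=6,fy=6,interpolation=3))
E
```

```text
t 18.47 pos [0.5804 0.0724 0.1043] yaw -18.1 tilt [-2.e-03 -3.e-04 -1.e+00] shift [ 0.0006  0.0113 -0.1069] turn 0.0 F [-0.38 -5.11 -1.92] M [-1.152  0.18   0.006] open 0.0499
```

View pics/s14.png

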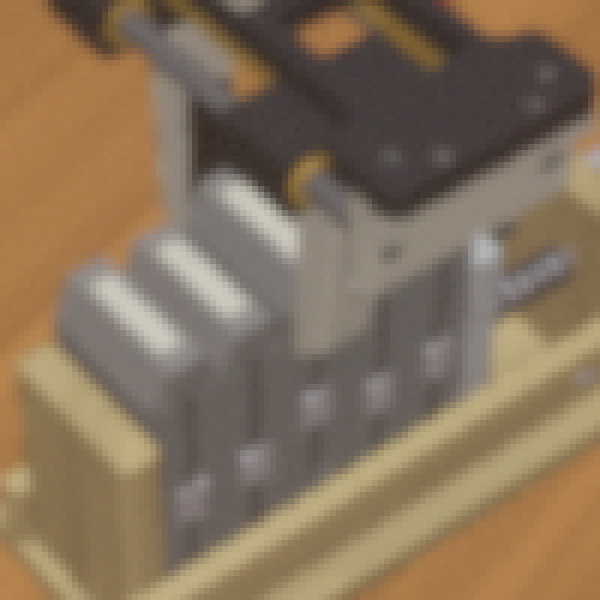

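{"fn": "jog_arm", "kwargs": {
  "commands": [1,0,0,0.001,0,1,0,0,0.001,0,1,0,0,0.001,0,1,0,0,0.001,0,1,0,0,0.001,0,1,0,0,0.001,0,1,0,0,0,0]
}}

```text
t: 19.1
tool_pos: [0.5805, 0.0723, 0.0987]
orientation: [3.102, -0.494, -0.003]
force: [-1.3, -6.5, -0.4]
opening: 0.05
```

{"fn": "jog_arm", "kwargs": {
  "commands": [1,0,0,0.001,0,1,0,0,0.001,0,1,0,0,0,0]
}}

```text
t: 19.35
tool_pos: [0.5805, 0.0723, 0.0967]
orientation: [3.102, -0.494, -0.003]
force: [-1.0, -5.7, -0.2]
opening: 0.0495
```

{"fn": "jog_arm", "kwargs": {
  "commands": [1,0,0,0.0005,0,1,0,0,0,0]
}}

```text
t: 19.52
tool_pos: [0.5806, 0.0723, 0.0963]
orientation: [3.102, -0.494, -0.003]
force: [-2.4, -5.1, 0.9]
opening: 0.0497
```

{"fn": "jog_arm", "kwargs": {
  "commands": [1,0,0,0.0005,0,1,0,0,0,0]
}}

```text
t: 19.68
tool_pos: [0.5806, 0.0723, 0.0958]
orientation: [3.102, -0.494, -0.002]
force: [-1.3, -7.0, -0.1]
opening: 0.0497
```

{"fn": "jog_arm", "kwargs": {
  "commands": [1,0,0,0.0005,0,1,0,0,0,0]
}}

```text
t: 19.85
tool_pos: [0.5806, 0.0724, 0.0956]
orientation: [3.102, -0.494, -0.002]
force: [-2.4, -5.4, 2.0]
opening: 0.0499
```

{"fn": "jog_arm", "kwargs": {
  "commands": [1,0,0,0.0005,0,1,0,0,0,0]
}}

```text
t: 20.02
tool_pos: [0.5807, 0.0724, 0.0956]
orientation: [3.102, -0.494, -0.002]
force: [-4.8, -6.4, 5.9]
opening: 0.0497
```

{"fn": "jog_arm", "kwargs": {
  "commands": [1,0,0,0.0005,0,1,0,0,0,0]
}}

```text
t: 20.18
tool_pos: [0.5807, 0.0724, 0.0956]
orientation: [3.102, -0.494, -0.002]
force: [-6.5, -6.8, 9.4]
opening: 0.049
```

{"fn": "jog_arm", "kwargs": {
  "commands": [1,0,0,0.0005,0,1,0,0,0,0]
}}

```text
t: 20.35
tool_pos: [0.581, 0.0724, 0.0956]
orientation: [3.102, -0.494, -0.001]
force: [-6.7, -5.6, 12.6]
opening: 0.0495
```

{"fn": "jog_arm", "kwargs": {
  "commands": [1,0,0,0.0005,0,1,0,0,0,0]
}}

```text
t: 20.52
tool_pos: [0.5811, 0.0725, 0.0955]
orientation: [3.102, -0.494, -0.0]
force: [-8.3, -5.8, 14.6]
opening: 0.0499
```

{"fn": "jog_arm", "kwargs": {
  "commands": [1,0,0,0.0004,0,1,0,0,0,0,1,0,0,0,0,1,0,0,0,0,1,0,0,0,0]
}}

```text
t: 20.93
tool_pos: [0.5813, 0.0724, 0.0956]
orientation: [3.102, -0.494, 0.0]
force: [-8.2, -6.3, 16.7]
opening: 0.0495
```

{"fn": "jog_arm", "kwargs": {
  "commands": [1,0,0,0,0,1,0,0,0,0,1,0,0,0,0]
}}

```text
t: 21.18
tool_pos: [0.5813, 0.0725, 0.0955]
orientation: [3.102, -0.494, 0.0]
force: [-8.6, -5.9, 17.0]
opening: 0.0497
```

```bash
python3 - <<'E'
from plant import robot
from h import *
tool(robot,.5777,.0615,.2112,-18.1)
s=robot.read_camera("scene")
tool(robot,.5777,.0615,.2112,-18.1)
X=np.array([.9505,-.3107]);Y=np.array([.3107,.9505])
for m,y,e,c in meas(s,(275,170,80,70),.122,160): print(c.round(1),(m@X-.530).round(4),(m@Y-.2386-.0+-.0+.0-.027).round(4)+0,round(y,1),(e*1e3).round(1))
i=s["img"][170:270,270:370];cv2.imwrite("pics/s15.png",cv2.resize(i,None,fx=6,fy=6,interpolation=3))
E
```

```text
t 21.18 pos [0.5813 0.0725 0.0955] yaw -18.09 tilt [ 1.e-04 -3.e-04 -1.e+00] shift [ 0.      0.0116 -0.1157] turn 0.01 F [-8.62 -5.92 17.04] M [-1.234  2.04   0.109] open 0.0497
t 21.23 pos [0.5813 0.0725 0.0955] yaw -18.08 tilt [ 1.e-04 -3.e-04 -1.e+00] shift [ 0.      0.0116 -0.1157] turn 0.02 F [-8.2  -6.08 16.36] M [-1.256  1.974  0.111] open 0.0497
[313.7 209.7] -0.0011 -0.0152 161.8 [32.7  8.6]
[303.4 215.9] -0.0 -0.0389 161.2 [35.9  9.5]
[292.3 221.9] -0.0003 -0.0628 161.7 [35.6  9.3]
```

View pics/s15.png

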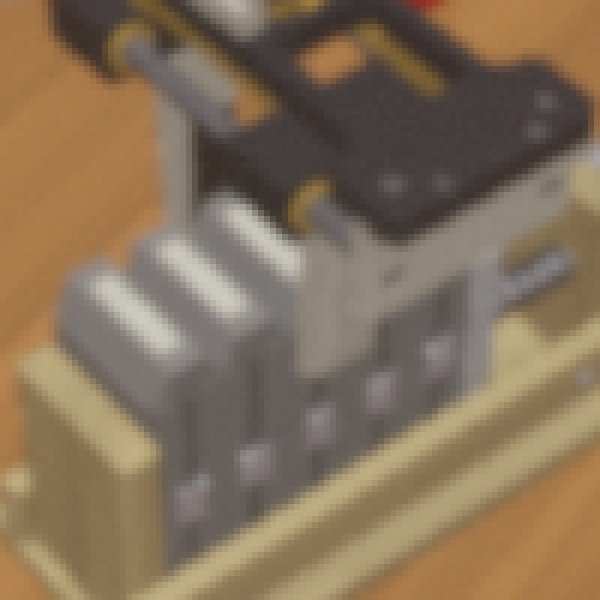

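{"fn": "jog_arm", "kwargs": {
  "commands": [1,0,0,-0.0005,0,1,0,0,-0.0005,0,1,0,0,-0.0005,0,1,0,0,-0.0005,0,1,0,0,0,0,1,0,0,0,0]
}}

```text
t: 21.73
tool_pos: [0.5811, 0.0724, 0.0956]
orientation: [3.102, -0.494, -0.0]
force: [-2.6, -5.6, 3.4]
opening: 0.0498
```

{"fn": "jog_arm", "kwargs": {
  "commands": [1,0,0.0007,0,0,1,0,0,0,0]
}}

```text
t: 21.9
tool_pos: [0.581, 0.072, 0.0956]
orientation: [-3.102, 0.494, 0.0]
force: [-1.2, -4.3, 2.1]
opening: 0.0498
```

Nearly unloaded. Releasing and retreating straight up.

{"fn": "jog_arm", "kwargs": {
  "commands": [0.2,0,0,0,0,-0.6,0,0,0,0,-0.6,0,0,0,0,-0.6,0,0,0,0,-0.6,0,0,0,0,-0.6,0,0,0,0,-0.6,0,0,0,0,-0.6,0,0,0,0]
}}

```text
t: 22.57
tool_pos: [0.5811, 0.0721, 0.0957]
orientation: [-3.102, 0.494, 0.0]
force: [0.1, 0.8, 0.5]
opening: 0.0744
```

```bash
python3 - <<'E'
from plant import robot
from h import *
s=robot.read_camera("scene")
tool(robot,.5777,.0615,.2112,-18.1)
i=s["img"][170:270,270:370];cv2.imwrite("pics/s16.png",cv2.resize(i,None,fx=6,fy=6,interpolation=3))
E
```

```text
t 22.62 pos [0.581  0.0721 0.0957] yaw -18.08 tilt [-0.e+00  1.e-04 -1.e+00] shift [ 1.000e-04  1.110e-02 -1.155e-01] turn 0.02 F [ 0.66 -0.14  0.93] M [-0.055  0.06  -0.063] open 0.0743
```

View pics/s16.png

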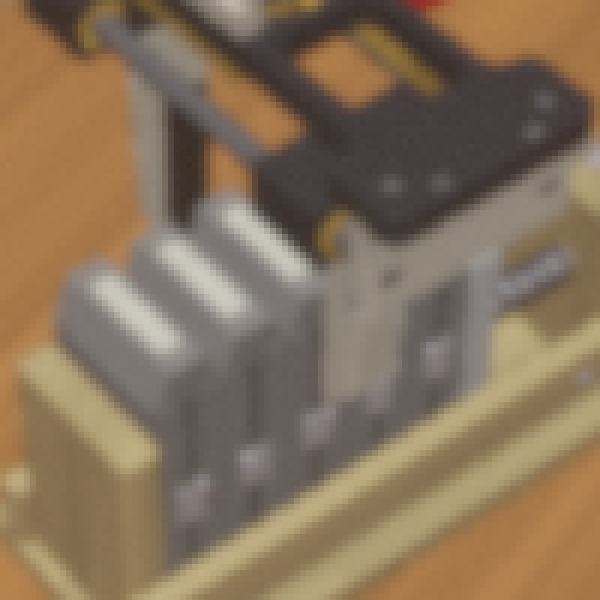

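The fingers are free on both ends. I raise them by 120 mm, then back away for a clear view.

{"fn": "jog_arm", "kwargs": {
  "commands": [-0.6,0,0,-0.01,0,-0.6,0,0,-0.02,0,-0.6,0,0,-0.03,0,-0.6,0,0,-0.03,0,-0.6,0,0,-0.03,0,-0.6,0,-0.02,0,0,-0.6,0,-0.04,0,0,-0.6,0,-0.04,0,0,-0.6,0,-0.04,0,0,-0.6,0,-0.04,0,0,-0.6,0,-0.04,0,0,-0.6,0,-0.02,0,0,-0.6,0,0,0,0,-0.6,0,0,0,0]
}}

```text
t: 23.78
tool_pos: [0.6554, 0.3013, 0.2158]
orientation: [3.103, -0.491, -0.0]
force: [-0.0, -0.3, -0.3]
opening: 0.0744
```

```bash
python3 - <<'E'
from plant import robot
from h import *
p=robot.read_camera("top");s=robot.read_camera("scene")
X=np.array([.9505,-.3107]);Y=np.array([.3107,.9505])
for q,roi,o in ((p,(285,190,85,65),.2379),(s,(275,180,75,60),.2386)):
  for m,y,e,c in meas(q,roi,.122,165): print(c.round(1),(m@X-.530).round(4),(m@Y-o-.027).round(4),round(y,1),(e*1e3).round(1))
for th in ("glue","driver","offcut"): print(th,[(round(r["score"],2),[round(r["position"][1]*640,1),round(r["position"][0]*480,1)]) for r in robot.pinpoint(th,s)][:2])
tool(robot,.5777,.0615,.2112,-18.1)
cv2.imwrite("pics/send.png",s["img"])
i=s["img"][175:275,260:390];cv2.imwrite("pics/s17.png",cv2.resize(i,None,fx=6,fy=6,interpolation=3))
i=p["img"][185:270,255:375];cv2.imwrite("pics/t17.png",cv2.resize(i,None,fx=6.5,fy=6.5,interpolation=3))
E
```

```text
[293.6 215.3] -0.0047 0.0477 162.0 [48.6  8.4]
[301.6 215.8] -0.0006 0.0324 161.9 [34.7  8.5]
[313.1 219.4] 0.0 0.0084 162.0 [34.4  8.6]
[324.4 223.7] -0.0008 -0.0157 162.5 [34.5  8.7]
[335.9 227.7] -0.0011 -0.0397 162.1 [34.8  8.4]
[347.4 231.7] -0.0014 -0.0637 162.2 [34.7  8.7]
[334.9 198.5] 0.0002 0.033 160.9 [33.5  8.2]
[325.  204.3] 0.0008 0.0091 161.2 [33.9  8.4]
[314.1 209.9] -0.0001 -0.0149 161.3 [34.3  8.4]
[303.5 215.9] 0.0001 -0.039 161.0 [34.1  8.5]
[292.3 222. ] -0.0001 -0.0628 161.7 [33.4  8.2]
glue [(0.93, [375.8, 360.1])]
driver [(0.73, [333.9, 147.1]), (0.73, [285.9, 471.7])]
offcut [(0.66, [286.4, 471.9])]
t 24.03 pos [0.6557 0.2987 0.2164] yaw -18.18 tilt [ 5.e-04 -1.e-04 -1.e+00] shift [-2.000e-04  2.497e-01  5.100e-03] turn -0.08 F [-1.02  0.26  0.27] M [-0.076  0.073  0.023] open 0.074
```

View pics/s17.png

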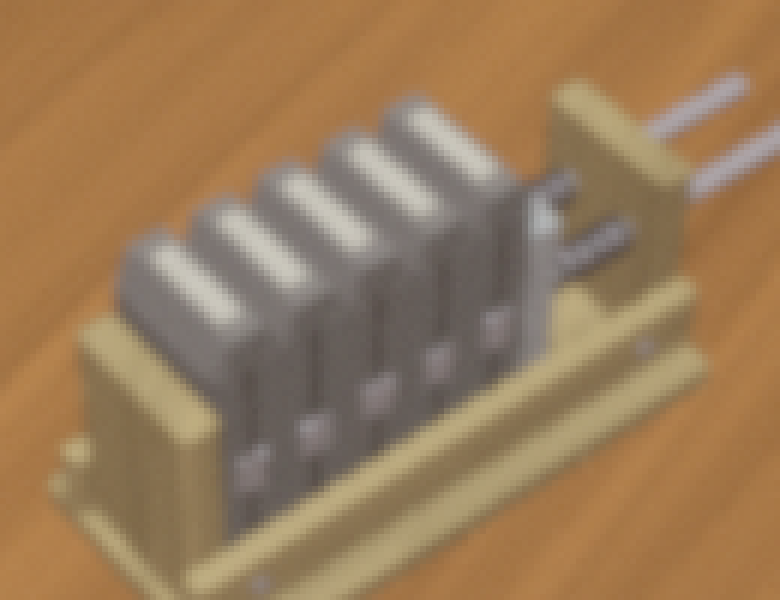

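View pics/send.png

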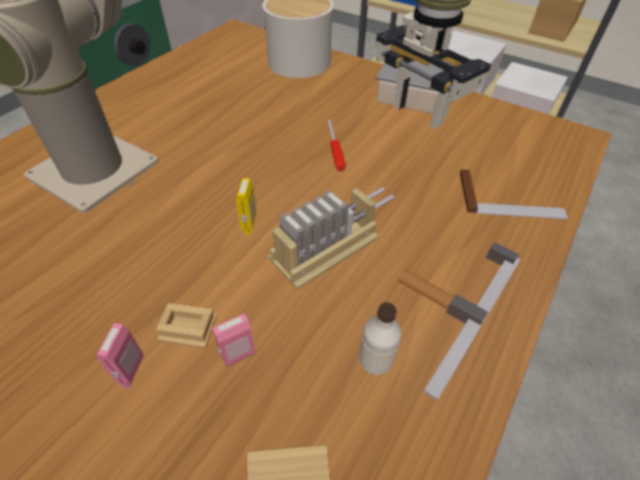

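All five labels lie at rack y ≈ -63, -39, -15, +9 and +33 mm, evenly spaced and at the same height (scene pixels 292–335, 198–222). The bystanders have not moved. Handing in.

```bash
python3 - <<'E'
from plant import robot
print(robot.close_job())
E
```

```text
the job is handed in; nothing more can be done
None
```

I took the grey cassette out of its stand and worked it into the V groove between row_b and row_c. I then pressed it onto the rack floor, let go, backed the arm clear and handed the job in at about t = 24 s of the 72 s allowed. No verdict is reported at hand-in.

- **Insertion forces:** the vertical force peaked near 10 N and the side force stayed around 5–7 N.
- **Lean on the way down:** row_c and row_d leaned towards the follower, roughly 15° judged from the pictures (limit 28°). They came upright again as the foot went deeper.
- **Pressing home:** the stop was felt at TCP z = 0.0955 m, and I held about 17 N there for over 0.6 s. That depth puts the cassette's underside about 12 mm above the bench, which is the rack floor.
- **Final row positions:** from the wall to the follower, the scene camera gives rack y ≈ -63, -39, -15, +9 and +33 mm. The cassettes are within about 1 mm of the centre line and upright.
- **Bystanders:** the glue bottle, screwdriver and offcut show at the same pixels as at the start, within about 2 px. The pink and yellow look-alikes were not touched.

Two checks disagreed slightly:
- The two cameras differ by about 1 mm, which is within their calibration.
- While pressing, a sideways reading of about 8 N appeared along the rack's x. It went away on unloading.

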